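# Couple the hand lever of a bench press with its pin and hold the disc under pressure

### The arm

A 6-joint arm with a two-finger parallel gripper is mounted at the origin on the work surface; the furniture and walls round the work are solid. World frame = base frame: x ahead of the robot, y to its left, z up, the work surface at z = 0. Lengths are in mm, angles in rad, forces in N, time in s.
With the tool pointing down it reaches from about 350 to 775 mm from the base axis. Payload 7.3 kg.
Tool frame: the origin (TCP) lies midway between the tips of the shut fingers; the grasp point (between the pads) lies 19 mm behind it; z points along the fingers, y is the line along which they close (so a half turn about z gives the same grasp; the last joint's range is limited). The gripper opens to 92 mm and grips with 3 to 60 N. Pads are 19 mm wide; open, the fingers measure 130 mm over their backs; the gripper's body (75 mm by 190 mm) begins 47 mm behind the grasp point.
Start: joints at [-1.337, 0.342, 1.524, -0, 1.275, -0.146], TCP at [194.659, -487.599, 226.741] pointing down, gripper open.
Joint ranges: [-2.53, 2.53], [-0.77, 2.02], [0.04, 2.7], [-1, 4.14], [0.28, 2.66], [-3.11, 3.11]. Speed limits (rad/s): [2.57, 2.57, 3.14, 3.14, 3.14, 3.14].

### API

Orientations are given as [roll, pitch, yaw] about the fixed x, y, z axes, in that order (R = Rz(yaw) Ry(pitch) Rx(roll)).
In Python, from plant import * gives the robot as it stands.
- The arm moves only by the tool step_arm, never from a script. Its argument "deltas" is one flat list of numbers, 5 for each row, row after row: the shift along the world's x, y, z in mm, then the turn about the world's z in degrees, then the finger opening in mm, from 0 to 91.8. In form: [tx, ty, tz, turn, gripper, tx, ty, tz, turn, gripper, ...]. A call has exactly 10 rows; each row shifts and turns the commanded pose from where the row before left it; what a row does not reach is not made up. A row lasts 1/8 s, in which the tool goes at most 62.5 mm and 10.7 degrees, less where a joint would pass 70% of its speed; a pose out of reach is approached as far as the arm can. A call is refused whole if a number of a shift passes 62.5 or a number of a turn 10.7, either way. A call with a gripper value outside its range is refused whole. The fingers move at their own pace and stop on an object; the grip force is fixed at half the most. Time passes only in rows, so rows that do not move let the fingers close, or fill a call up. It gives the time, the measured TCP pose, the force, the opening and the grip force at its end, in the units of the state.
- get_obs(): the state, without advancing time (a new reading comes with each control period).
- capture(name): name is "scene" or "side" or "wrist"; returns the picture (400x640x3 uint8, red, green, blue); there is no depth.
- camera_params(name): a dict with "mtx" (3x3 intrinsics, pixels), "rvec" (rotation vector, rad) and "tvec" (3), from world to camera coordinates, as OpenCV has them. Camera axes: x right, y down, z forward; pixel columns grow to the right and rows downward; lengths in mm; the calibration is good to about 2 mm. The wrist camera is an equidistant fisheye: a pixel r from the principal point sees the ray r / f radians off the axis. A picture is of the moment at which its call begins: read the wrist's pose just before it. camera_params takes no time and is no camera call; for the wrist camera it gives the pose at the moment of the call.
- close_job(): hands the job in; it is judged then, once.
The state is a dict: "time": time; "joint_positions": joint angles; "dq": joint speeds; "tau": joint torques, N m; "tool_pos": TCP position; "tcp_rot": TCP orientation; "contact_force": force on the tool from outside, world axes, zero at the start; "moment": the same for the moment, N m; "grip_width": finger opening in mm; "finger_force": force on a finger pad.
Only numpy, scipy, OpenCV 4.12 (cv2) and the standard library are available. Lean on these libraries where they do the work, as an engineer would, in place of code of your own. Each camera call takes 0.05 s, during which the arm holds its last target. There are 200 camera calls.

### The job

A metal disc lies ready in the small hand-lever press, but the lever is still uncoupled from the ram: take the longer of the two headed pins from the pin rest and push it, from either side, through the lever's fork and the ram's lug until its collar sits against the fork. Then gently press the lever's cross handle down until the ram's spring foot stands on the disc and is pushed back 5 mm into the ram (between its two groove marks, 3.5 and 6.5 mm; never more than 9 mm, or the disc may crack), and end your program still holding the handle down there with the gripper. Leave the disc in its place and the shorter pin in the rest.

Things in the scene. Friction and masses are not known exactly. Their poses are not given: they have to be found in the camera images.
- press: Hand-lever bench press, grey frame, fixed to the table, 165 x 104 mm base. Origin on the table under the ram axis; +x from the handle to the column at the back, +y to the left, z up. Column 35 to 67 mm behind the ram axis, 36 mm wide, 0.100 m high, with the lever's pivot between the cheeks up to 0.142 m. Beside the fork the frame is no higher than 0.100 m.
- lug_hole (a point): Centre of the hole in the ram's steel lug (28 mm long, 36 mm tall, 12 mm thick along press y): 12.5 mm in diameter, axis along press y, 128 mm above the table at rest. The lug stands between the two cheeks of the lever's fork; at rest all three holes are in line.
- fork_left (a point): Mouth centre of the hole in the fork's left (+y) cheek, on its outer face, 16 mm left of the lug's middle; frame fixed to the lever, y to the left along the hole. Holes 12.5 mm; cheeks 8 mm thick, 26 mm tall, 2 mm of air to the lug: 32 mm over the outer faces. The long pin seated from the left has its origin here, within the play of the holes.
- fork_right (a point): The same on the outer face of the right cheek (y of this frame points to the left, inward here).
- handle (a point): Mid-axis of the lever's cross handle: black rubber bar 24 mm in diameter, 84 mm long, along press y, 91 mm in front (-x) of the ram axis; axis 141 mm above the table at rest, where a light spring holds it against a stop. It swings down about the pivot, which is 121 mm above the table; horizontally it moves only 2 mm on the way.
- lever_angle (a joint): Angle of the lever, rad: 0 at rest (handle up), grows as the handle goes down, stop at 0.44. Without the pin it swings freely (about 1 N at the handle) and does not move the ram.
- ram_travel (a joint): Travel of the ram, m: 0 at its upper stop, grows downward; springs push it up (4 to 6 N). With the pin in, it goes down about one third as far as the handle, after some 9 mm of handle travel that only takes up the play of the holes. At ram 0.006 the foot meets the disc.
- foot_travel (a joint): How far the spring foot is pushed back into the ram, m: 0 hanging free, stop at 0.012. To be held at 0.005 (0.0035 to 0.0065). Spring 5 N at contact, 12.5 N at 5 mm. With the long pin seated the handle's axis is about 0.114 m above the table when the foot meets the disc, 0.0985 m at 5 mm (lever 0.30 rad, about 8 N down on the handle), 0.088 m at 9 mm.
- foot: The face of the spring foot: white round pad, 30 mm in diameter, under a 14 mm steel stem with two dark groove marks 3.5 and 6.5 mm below the ram's lower edge when it hangs free; held right, the upper mark is hidden in the ram and the lower one shows. Origin on the ram axis, 32 mm below the pad's face: at table height while at rest.
- lever: The lever with its fork and cross handle; origin on its pivot, 50 mm behind the fork's holes and 142 mm behind the handle's axis.
- disc: Turned metal disc, 50 mm in diameter, 6 mm thick, lying between three low dowels on the press's anvil under the foot; origin at the centre of its underside, 20 mm above the table.
- pin_rest: Aluminium block fixed to the table, 124 (x) x 34 (y) x 48 mm, with two open channels along its y, 36 mm either side of its middle, in which the pins lie level, heads beyond its +y face with free air beside and below. Origin at the middle of its underside. Behind rest and press stands the room's wall, the plane 0.866 x + 0.5 y = 0.68 m: turn a carried pin on the robot's side of it.
- long_pin: The pin wanted: steel shank 10 mm in diameter, 46 mm long, its last 7 mm tapering to 5 mm; collar 20 mm in diameter, 4 mm thick; then a black knurled round grip, 16 mm in diameter, 24 mm long. Origin on its axis under the collar; shank along -y, grip from y = +4 to +28 mm. In the rest its axis is level, 45 mm above the table; either channel may hold it. About 45 g.
- short_pin: The other pin, alike but for its shank of only 28 mm; too short for the fork. Same origin and axes. Stays in the rest.

How it is judged (in metres and radians):
On the way, in this order (a step that is already met when the one before it is completed fails the run):
1. the long pin is through fork and lug, its collar within 5 mm of the fork's outer face, before the handle is pressed (((distance between long_pin and fork_left below 0.0055 m and angle between the y axis of long_pin and the y axis of fork_left, either way round below 0.15 rad) or (distance between long_pin and fork_right below 0.0055 m and angle between the y axis of long_pin and the y axis of fork_right, either way round below 0.15 rad)) and value of joint lever_angle below 0.08 rad), for 0.2 s.
2. the foot is pressed back 3.5 to 6.5 mm against the disc (value of joint foot_travel between 0.0035 and 0.0065 m and contact force between foot and disc above 4 N), for 0.5 s.
At the end, for the whole second after the job is handed in: the long pin is seated (origin within 5.5 mm of the mouth of the fork's hole, in line within 0.15 rad); the gripper holds the lever down and still, so that the foot is pushed back 3.5 to 6.5 mm and presses on the disc with over 4 N; the disc is still in its place (within 8 mm under the foot) (all of step 2 and ((distance between long_pin and fork_left below 0.0055 m and angle between the y axis of long_pin and the y axis of fork_left, either way round below 0.15 rad) or (distance between long_pin and fork_right below 0.0055 m and angle between the y axis of long_pin and the y axis of fork_right, either way round below 0.15 rad)) and contact force between any of the fingers, the arm and lever above 1.5 N and velocity of joint lever_angle between -0.1 and 0.1 rad/s and horizontal distance between disc and foot below 0.008 m); the arm keeps its last pose, push and grip.
It fails at once if the foot is pushed back more than 9 mm (value of joint foot_travel above 0.009 m).
It fails at once if the short pin leaves its place (moves over 30 mm) (distance of short_pin from where it was at the start of the episode above 0.03 m).
It also fails if it takes over 61 s, if anything falls off the work surface, if the arm or the gripper's body presses on something with over 40 N, if the wrist force passes 120 N, or if a joint passes its speed limit or range.

## Working session

There is one attempt and no reset: what is moved stays moved. The work goes in short steps, Python scripts to look and compute and a tool call to move; the robot and the scene stay as the last step left them, time stands still between calls to the robot, and variables do not carry over. Pictures are saved under pics/ and viewed, at most 10 in all, crops included, and the job is handed in when it is done.

Besides the shell and the picture viewer there is one more tool, called as name(argument=value, ...) on one line, values as JSON. step_arm: Moves the arm, as the interface text tells. Its arguments: {"type":"object","properties":{"deltas":{"type":"array","items":{"type":"number"}}},"required":["deltas"]}

```bash
mkdir -p pics; ls; python3 - <<'E'
from plant import *
import cv2
o=get_obs();print(o)
for n in("scene","side"):
    p=camera_params(n);print(n,p)
    cv2.imwrite(f"pics/{n}0.png",capture(n)[:,:,::-1])
E
```

```text
pics
{'time': 0.0, 'joint_positions': array([-1.33698761e+00,  3.42731853e-01,  1.52504754e+00,  2.84144835e-05,
        1.27536991e+00, -1.46008638e-01]), 'dq': array([-0.00036969,  0.00056987,  0.00093691, -0.00309652,  0.00114006,
        0.00017336]), 'tau': array([-1.94169712e-03, -4.31246710e+01, -2.44226253e+01,  7.15201395e-02,
        5.60235931e-02, -1.31094862e-04]), 'tool_pos': array([ 194.57239835, -487.17003793,  226.02956539]), 'tcp_rot': array([-3.14005653e+00, -2.53358266e-04,  3.79808863e-01]), 'contact_force': array([-0.24062315,  0.27577977, -0.06879055]), 'moment': array([-0.00098718, -0.01451167, -0.0151569 ]), 'finger_force': 0.0, 'grip_width': 92.00499244149091}
scene {'mtx': array([[455.44029779,   0.        , 323.06442344],
       [  0.        , 455.44029779, 196.0893205 ],
       [  0.        ,   0.        ,   1.        ]]), 'rvec': array([ 0.94284558, -2.26250592,  1.22782095]), 'tvec': array([429.91158268, 256.25610848, 698.75299145])}
side {'mtx': array([[456.3049295,   0.       , 322.0494918],
       [  0.       , 456.3049295, 198.1956201],
       [  0.       ,   0.       ,   1.       ]]), 'rvec': array([ 2.04922458, -0.18073645,  0.12766515]), 'tvec': array([-481.29669678,  199.36250393,  799.85509711])}
```

View pics/scene0.png

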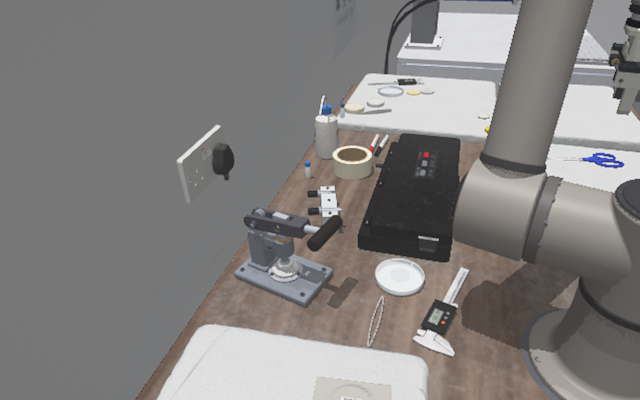

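View pics/side0.png

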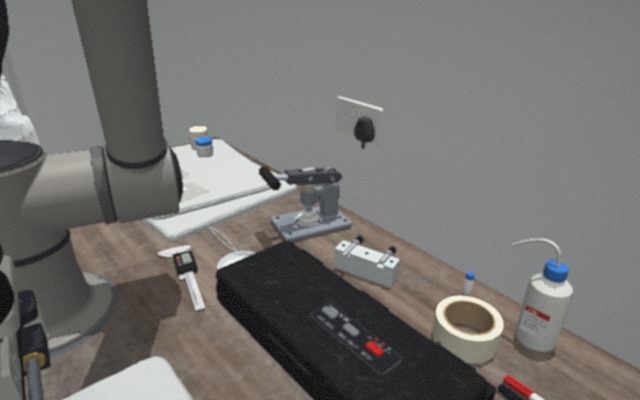

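The scene picture shows the press at (285,265) and the rest at (327,203), with the black grips on the wall side. The side picture shows the press at (310,205) and the rest at (366,262). Next I zoom in on both.

```bash
cat > h.py <<'E'
from plant import *
import cv2, numpy as np
def ray(n,px,P=None):
    P=P or camera_params(n);R=cv2.Rodrigues(P["rvec"])[0];K=P["mtx"]
    d=np.linalg.inv(K)@[px[0],px[1],1.]
    if n=="wrist":
        r=np.hypot(d[0],d[1]);d=np.r_[d[:2]/max(r,1e-9)*np.sin(r),np.cos(r)]
    return -R.T@P["tvec"],R.T@d/np.linalg.norm(d)
def onz(n,px,z,P=None):
    c,d=ray(n,px,P);return c+d*(z-c[2])/d[2]
def tri(rs):
    A=np.zeros((3,3));b=np.zeros(3)
    for c,d in rs:
        M=np.eye(3)-np.outer(d,d);A+=M;b+=M@c
    X=np.linalg.solve(A,b);return X,[round(float(np.linalg.norm((np.eye(3)-np.outer(d,d))@(X-c))),1) for c,d in rs]
E
python3 - <<'E'
import cv2,numpy as np
a=cv2.imread("pics/scene0.png")[170:310,225:355];b=cv2.imread("pics/side0.png")[150:300,255:405]
f=lambda i:cv2.resize(i,None,fx=4,fy=4,interpolation=cv2.INTER_CUBIC)
b=cv2.resize(b,(0,0),fx=1,fy=1)[:140,5:75+65]
a=a[:,:];A=f(a)[:, :];B=f(b)
o=np.zeros((600,800,3),np.uint8)
cv2.imwrite("pics/z0.png",cv2.resize(np.hstack([A,B]),(800,int(800*560/(A.shape[1]+B.shape[1])))))
print(A.shape,B.shape)
E
```

```text
(560, 520, 3) (560, 540, 3)
```

View pics/z0.png

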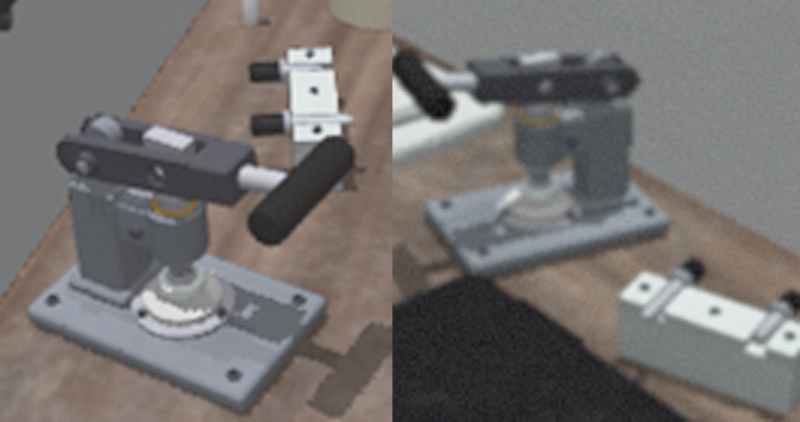

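The scene zoom shows the nearer pin (253–350, 123) overhanging the block, so the long pin lies in the channel next to the press. I triangulate coarsely.

```bash
python3 - <<'E'
from h import *
s=3.019
S=lambda u,v:ray("scene",(225+u/s,170+v/s)); D=lambda u,v:ray("side",(260+(u-392.5)/s,150+v/s))
np.set_printoptions(precision=1,suppress=True)
for n in("scene","side"):print(n,ray(n,(320,200)))
print("restmid",tri([S(314,90),D(715,311)]))
print("long grip end",tri([S(253,124),D(695,268)]))
print("short grip end",tri([S(252,72),D(797,300)]))
print("handle near end/far end",tri([S(262,225),D(437,108)]),tri([S(343,152),D(400,60)]))
onS=lambda u,v,z:onz("scene",(225+u/s,170+v/s),z)
print("restmid z48",onS(314,90,48), "long z45",onS(253,124,45),onS(352,121,45),"short",onS(252,72,45),onS(330,67,45))
print("handle ends z141",onS(260,226,141),onS(341,152,141),onz("side",(260+(437-392.5)/s,150+108/s),141))
print("disc",onS(183,303,26))
P=camera_params("wrist");print(P, ray("wrist",P["mtx"][:2,2],P))
E
```

```text
scene (array([-38.1, 612.7, 601.6]), array([ 0.6, -0.6, -0.5]))
side (array([ 353.5, -691.5,  555. ]), array([ 0.2,  0.9, -0.5]))
restmid (array([580.9,  17.4,  46.8]), [0.3, 0.3])
long grip end (array([583.7,  75.8,  42.9]), [0.5, 0.5])
short grip end (array([639.6,  27. ,  41.9]), [0.8, 0.8])
handle near end/far end (array([423.4, 209.6, 113.8]), [2.4, 2.4]) (array([394.1, 177.3, 165.6]), [1.3, 1.3])
restmid z48 [579.1  18.9  48. ] long z45 [582.1  77.7  45. ] [533.5  25.6  45. ] short [634.6  30.7  45. ] [596.7 -15.6  45. ]
handle ends z141 [400.7 232.8 141. ] [417.3 154.1 141. ] [417.1 150.9 141. ]
disc [488.4 223.6  26. ]
{'mtx': array([[309.7,   0. , 320.6],
       [  0. , 309.7, 199.9],
       [  0. ,   0. ,   1. ]]), 'rvec': array([-2.4,  1.6,  0.2]), 'tvec': array([-524.4,  -34.8,  390.7])} (array([ 264.8, -459.5,  384. ]), array([-0.3, -0.1, -1. ]))
```

step_arm(deltas=[33,51,0,2.6,70,33,51,0,2.6,70,33,51,0,2.6,70,33,51,0,2.6,70,33,51,0,2.6,70,33,51,0,2.6,70,33,51,0,2.6,70,33,51,0,2.6,70,33,51,0,2.6,70,33,51,0,2.6,70])

```text
time: 1.35
tool_pos: [525.3, 24.3, 226.5]
tcp_rot: [-3.142, 0.0, 0.835]
contact_force: [1.4, -1.0, 0.8]
grip_width: 69.6
finger_force: 0.0
```

```bash
python3 - <<'E'
from h import *
import pickle
P=camera_params("wrist");i=capture("wrist");pickle.dump(P,open("w1.pkl","wb"))
cv2.imwrite("pics/w1.png",i[:,:,::-1]);o=get_obs();print(o["time"],o["tool_pos"],o["tcp_rot"],o["joint_positions"],ray("wrist",(320,200),P))
E
```

```text
1.4 [528.16137768  30.11146827 226.26982382] [-3.14076827 -0.00425333  0.84041132] [-0.09034731  0.3483421   1.51600652  0.0040806   1.27536737  0.63885154] (array([576.27231544,  80.0699246 , 384.37201562]), array([-0.18833271, -0.20508145, -0.96045426]))
```

View pics/w1.png

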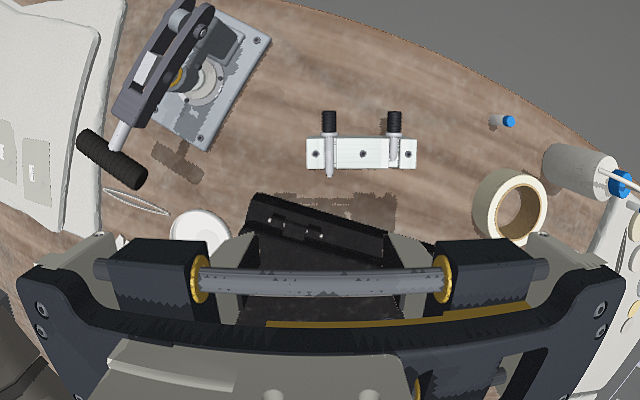

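The wrist picture shows the long pin at left: grip (329, 110–132), shank tip (329,177). The short pin is at (394, 110–165). The press is at upper left, with handle ends near (82,138) and (140,182).

```bash
python3 - <<'E'
from h import *
import pickle
np.set_printoptions(precision=1,suppress=True)
P=pickle.load(open("w1.pkl","rb"));i=cv2.imread("pics/w1.png")
g=cv2.cvtColor(i,cv2.COLOR_BGR2GRAY)
def blob(x0,y0,x1,y1,t=60):
    m=(g[y0:y1,x0:x1]<t).astype(np.uint8);n,l,s,c=cv2.connectedComponentsWithStats(m)
    k=1+s[1:,4].argmax();r=cv2.minAreaRect(np.argwhere(l==k)[:,::-1].astype(np.float32));return c[k]+[x0,y0],s[k],((r[0][0]+x0,r[0][1]+y0),r[1],r[2])
for b in((315,100,345,140),(382,100,410,140)):
    c,s,r=blob(*b);print(c,s,r,onz("wrist",r[0],47,P),onz("wrist",(r[0][0],b[1]+s[1]),45,P),onz("wrist",(r[0][0],b[1]+s[1]+s[3]),45,P))
print("long tip",onz("wrist",(329.5,177),45,P),"screws",[onz("wrist",p,48,P) for p in((316,154),(362.5,153.5),(408,153))])
c,s,r=blob(60,115,160,200,50);print("handle",c,s,r,onz("wrist",r[0],145,P)); 
b=cv2.boxPoints(r);print(b,[onz("wrist",p,141,P)for p in b])
z=cv2.resize(i[0:200,70:280],None,fx=3.8,fy=3,interpolation=cv2.INTER_CUBIC)
z=cv2.resize(i[0:200,60:280],None,fx=3,fy=3,interpolation=cv2.INTER_CUBIC);cv2.imwrite("pics/z1.png",z)
E
```

```text
[328.8 120.7] [  7  11  14  21 264] ((328.5, 121.0), (20.0, 13.0), 90.0) [576.4  67.7  47. ] [583.7  75.8  45. ] [568.3  58.6  45. ]
[393.4 121.3] [  5  11  14  21 234] ((393.5, 121.0), (20.0, 13.0), 90.0) [630.5  20.9  47. ] [638.1  29.   45. ] [622.8  11.2  45. ]
long tip [535.6  20.4  45. ] screws [array([542.1,  50. ,  48. ]), array([580.6,  16.4,  48. ]), array([620.2, -17.1,  48. ])]
handle [113.4 158.5] [  16   13   72   62 1246] ((110.62101745605469, 158.88853454589844), (80.84131622314453, 25.01976203918457), 34.82448959350586) [412.6 187.5 145. ]
[[ 70.3 146.1]
 [ 84.6 125.5]
 [150.9 171.7]
 [136.7 192.2]] [array([379.5, 239. , 141. ]), array([409.9, 236.2, 141. ]), array([434.6, 148.2, 141. ]), array([407.9, 147.1, 141. ])]
```

View pics/z1.png

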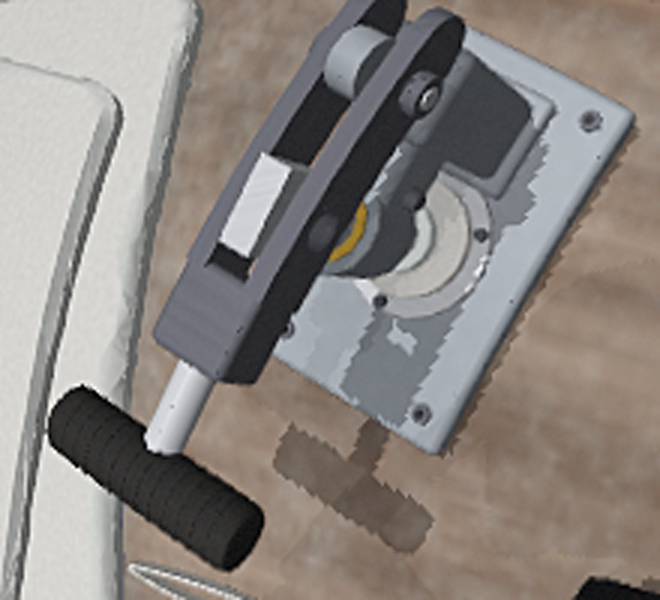

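The zoom confirms the press geometry: the lug's white top lies between the cheeks, and the right cheek's hole is at (322,233) in the crop. I move above the long pin's grip now.

step_arm(deltas=[13,11.5,0,0.5,50,13,11.5,0,0.5,50,13,11.5,0,0.5,50,13,11,-20,0,50,0,0,-30,0,50,0,0,-30,0,50,0,0,-30,0,50,0,0,-20,0,50,0,0,0,0,50,0,0,0,0,50])

```text
time: 2.65
tool_pos: [577.3, 67.3, 97.6]
tcp_rot: [3.141, -0.001, 0.859]
contact_force: [0.2, 1.3, 0.6]
grip_width: 50.2
finger_force: 0.0
```

```bash
python3 - <<'E'
from h import *
np.set_printoptions(precision=2,suppress=True)
P=camera_params("wrist");i=capture("wrist");cv2.imwrite("pics/w2.png",i[:,:,::-1]);o=get_obs();print(o["time"],o["tool_pos"],o["tcp_rot"])
g=cv2.cvtColor(i,cv2.COLOR_RGB2GRAY)
R=cv2.Rodrigues(P["rvec"])[0]
def proj(X):
    c=R@X+P["tvec"];t=np.arctan2(np.hypot(c[0],c[1]),c[2]);return P["mtx"][:2,2]+P["mtx"][0,0]*t*c[:2]/np.hypot(c[0],c[1])
e=proj(np.array([576.2,67.5,45.]));print(e)
x0,y0=(e-30).astype(int);m=(g[y0:y0+60,x0:x0+60]<60).astype(np.uint8)
n,l,s,c=cv2.connectedComponentsWithStats(m)
for k in range(1,n):
    if s[k,4]>60:
        q=c[k]+[x0,y0];print(s[k]+[x0,y0,0,0,0],q,onz("wrist",q,47,P))
E
```

```text
2.7 [577.42  67.46  97.85] [ 3.14 -0.    0.86]
[318.74 220.1 ]
[309 202  22  36 701] [319.35 219.75] [577.18  67.95  47.  ]
```

step_arm(deltas=[0,0,-20,0,50,0,0,-20,0,50,0,0,-20,0,50,0,0,-11.5,0,50,0,0,0,0,50,0,0,0,0,5,0,0,0,0,5,0,0,0,0,5,0,0,0,0,5,0,0,0,0,5])

```text
time: 3.95
tool_pos: [576.8, 67.9, 25.4]
tcp_rot: [3.141, -0.0, 0.86]
contact_force: [-0.1, 0.0, 0.2]
grip_width: 14.9
finger_force: 30.0
```

step_arm(deltas=[0,0,15,0,5,0,0,35,0,5,0,0,40,0,5,0,0,40,0,5,-5,5,30,0,5,-15,20,0,5,5,-15,25,0,6,5,-15,25,0,6,5,-15,25,0,6,5,-15,25,0,6,5])

```text
time: 5.2
tool_pos: [496.1, 193.7, 186.3]
tcp_rot: [3.141, -0.0, 1.369]
contact_force: [-0.0, 0.2, 0.3]
grip_width: 14.9
finger_force: 30.0
```

step_arm(deltas=[-10,25,0,6,5,-10,25,0,6,5,-6,25,0,6,5,-6,20,0,4.5,5,0,12,0,3,5,0,0,0,0,5,0,0,0,0,5,0,0,0,0,5,0,0,0,0,5,0,0,0,0,5])

```text
time: 6.45
tool_pos: [464.7, 299.6, 185.3]
tcp_rot: [3.142, 0.0, 1.81]
contact_force: [-0.3, -0.5, -0.2]
grip_width: 15.2
finger_force: 30.0
```

```bash
python3 - <<'E'
from h import *
import pickle
P=camera_params("wrist");i=capture("wrist");pickle.dump(P,open("w3.pkl","wb"))
o=get_obs();print(o["time"],o["tool_pos"],o["tcp_rot"],o["joint_positions"])
cv2.imwrite("pics/w3.png",i[:,:,::-1])
cv2.imwrite("pics/w3z.png",cv2.resize(i[20:320,160:480,::-1],None,fx=2,fy=2,interpolation=cv2.INTER_CUBIC)[:600])
E
```

```text
6.5 [464.7127327  299.72391854 185.24574085] [3.14154638e+00 1.49948458e-05 1.81057446e+00] [ 4.34239358e-01  4.28351195e-01  1.51071523e+00 -2.53538092e-05
  1.20248372e+00  1.94470355e-01]
```

View pics/w3.png

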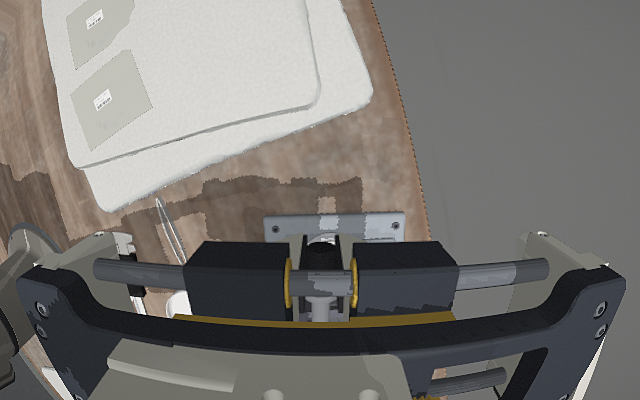

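The held pin is in the jaws and hides the fork here. The press base's left edge shows from (266,215) to (404,213). I take the hole positions from the earlier pictures, since I have rays to both mouths.

```bash
python3 - <<'E'
from h import *
import pickle
np.set_printoptions(precision=1,suppress=True)
P1=pickle.load(open("w1.pkl","rb"));P3=pickle.load(open("w3.pkl","rb"))
s=3.019
im={n:cv2.imread(f"pics/{n}.png") for n in("scene0","side0","w1")}
guess={"scene0":(225+158/s,170+172/s),"side0":(260+(545-392.5)/s,150+85/s),"w1":(60+322/3,233/3)}
for n,(u,v) in guess.items():
    g=cv2.cvtColor(im[n],cv2.COLOR_BGR2GRAY);x,y=int(round(u)),int(round(v));print(n,u,v);print(g[y-5:y+6,x-6:x+7])
u=guess
print("L scene",onz("scene",u["scene0"],128));print("R side",onz("side",u["side0"],128));print("R w1",onz("wrist",u["w1"],128,P1)); print("R side+w1",tri([ray("side",u["side0"]),ray("wrist",u["w1"],P1)]))
a,b=onz("wrist",(266,215),14,P3),onz("wrist",(404,213),14,P3);print("base left edge",a,b,np.degrees(np.arctan2(*(b-a)[1::-1])),np.linalg.norm(b-a))
a,b=onz("wrist",(60+440/3,450/3),14,P1),onz("wrist",(60+635/3,108/3),14,P1);print("base right edge",a,b,np.degrees(np.arctan2(*(b-a)[1::-1])),np.linalg.norm(b-a))
z=lambda n,k:cv2.resize(im[n][int(u[n][1])-28:int(u[n][1])+28,int(u[n][0])-38:int(u[n][0])+38],None,fx=k,fy=k,interpolation=cv2.INTER_CUBIC)
cv2.imwrite("pics/z3.png",np.vstack([np.hstack([z("scene0",5),z("side0",5)]),np.hstack([z("w1",5),z("w1",5)])]))
E
```

```text
scene0 277.33521033454787 226.97250745279894
[[ 61  61  66  73  80  83  89  91  96  97  99 100  99]
 [ 63  61  62  61  60  60  61  65  73  79  84  89  92]
 [ 64  64  64  59  60  63  65  61  61  60  58  60  67]
 [ 63  63  61  57  54  85  95  68  62  63  62  60  65]
 [ 64  64  59  56  58  94 127 110  64  62  64  62  65]
 [ 61  63  63  64  64  68 115 127  75  62  63  65  64]
 [ 63  63  67  76  74  64  72  84  78  63  64  64  63]
 [ 66  64  65  79  82  66  64  66  66  63  64  63  63]
 [ 63  65  63  74  82  78  79  74  68  61  63  62  63]
 [ 60  61  63  65  71  83  88  82  69  64  64  65  65]
 [ 90  67  63  58  58  63  67  64  63  64  65  66  65]]
side0 310.5134150380921 178.15501821795297
[[ 85  86  82  83  82  83  84  87  88  81  75  76  80]
 [ 68  66  67  67  62  67  63  62  58  66  55  65  57]
 [ 57  57  59  56  60  61  57  55  60  54  57  54  49]
 [ 55  56  50  54  62  79  77  67  58  53  44  53  53]
 [ 55  54  56  68  82  99  99  85  63  51  55  53  53]
 [ 54  57  61  74  99 112 107  84  62  59  55  55  54]
 [ 55  55  54  79  93 103  94  78  63  51  50  57  50]
 [ 55  51  58  66  78
[... 465 characters left out ...]
  36  57  73  69  72  73  72  78  69  60  36  37]
 [ 38  37  72  67  70  69  70  74  72  68  42  34  49]
 [ 41  41  67  68  67  69  72  73  65  56  33  38  65]
 [ 35  46  63  64  65  67  71  66  67  35  32  48  75]
 [ 42  46  60  61  61  62  62  61  43  36  35  64  87]
 [ 40  44  54  52  58  56  58  47  37  30  61 104 120]
 [ 43  38  45  47  53  55  44  38  38  39 110 123 124]]
L scene [492.9 229.6 128. ]
R side [499.9 202.8 128. ]
R w1 [501.3 199.  128. ]
R side+w1 (array([500.4, 199.2, 129. ]), [1.3, 1.3])
base left edge [414.2 248.2  14. ] [566.9 287.9  14. ] 14.571860689881907 157.79294173130617
base right edge [441.9 144.8  14. ] [596.9 189.7  14. ] 16.169671173196004 161.40419942975333
```

View pics/z3.png

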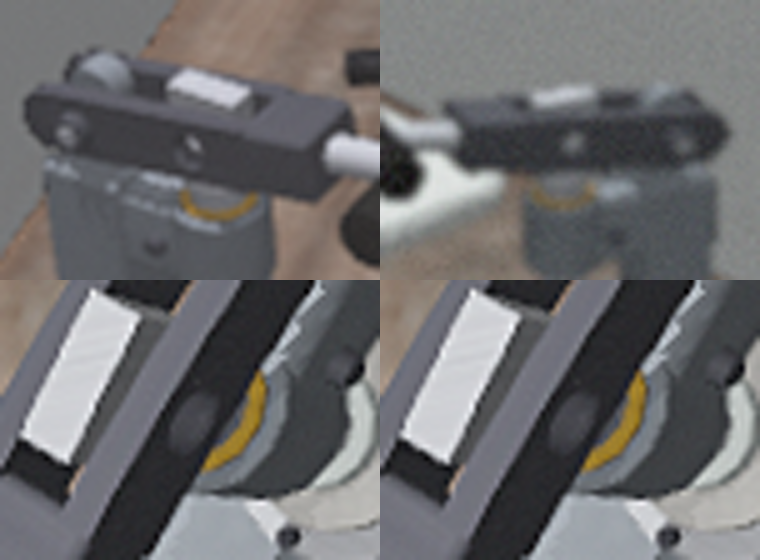

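```bash
python3 - <<'E'
from h import *
import pickle
np.set_printoptions(precision=1,suppress=True)
P1=pickle.load(open("w1.pkl","rb"))
L=onz("scene",(276.9,227.7),128);R=onz("wrist",(167.2,76.3),128,P1);S=onz("side",(310.4,178.2),128)
y=np.radians(15.1);ex=np.array([np.cos(y),np.sin(y),0]);ey=np.array([-np.sin(y),np.cos(y),0])
for n,p,k in(("L",L,16),("Rw",R,-16),("Rs",S,-16)):print(n,p,p@ex,p@ey-k)
# grip tool now
o=get_obs();t=o["tool_pos"];print(t@ex,t@ey,o["tcp_rot"])
i=capture("scene");cv2.imwrite("pics/s4.png",i[:,:,::-1])
cv2.imwrite("pics/s4z.png",cv2.resize(i[150:300,205:355,::-1],None,fx=4,fy=4,interpolation=cv2.INTER_CUBIC))
E
```

```text
L [491.8 231.5 128. ] 535.0875667002232 79.3656191902694
Rw [502.1 200.  128. ] 536.8648172199752 78.31284867044377
Rs [499.6 202.6 128. ] 535.1369588761581 81.50582277453051
526.7468567675307 168.31547808390633 [3.1 0.  1.8]
```

View pics/s4z.png

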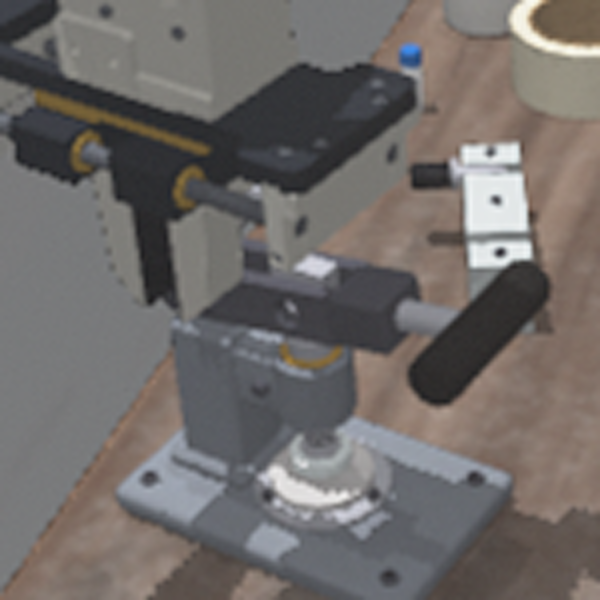

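The scene crop shows the gripper clear of the press and the left hole at (288,312) in the crop, in agreement with the earlier reading. I align and lower.

step_arm(deltas=[4.3,1.1,0,0.7,5,4.3,1.2,0,0.7,5,0,0,-20,0,5,0,0,-20,0,5,0,0,-20,0,5,0,0,-12,0,5,0,0,-4.8,0,5,0,0,0,0,5,0,0,0,0,5,0,0,0,0,5])

```text
time: 7.8
tool_pos: [473.6, 302.4, 109.1]
tcp_rot: [3.14, -0.0, 1.835]
contact_force: [-0.5, 0.8, -0.6]
grip_width: 15.2
finger_force: 30.0
```

```bash
python3 - <<'E'
from h import *
o=get_obs();t=o["tool_pos"];y=np.radians(15.1);print(t,o["tcp_rot"],t[0]*np.cos(y)+t[1]*np.sin(y),-t[0]*np.sin(y)+t[1]*np.cos(y),o["contact_force"],o["moment"])
E
```

```text
[473.55918621 302.36124426 109.05987301] [ 3.14037541e+00 -1.89001763e-04  1.83543496e+00] 535.9749007562802 168.55720285130883 [-0.46451535  0.77621345 -0.57794868] [-0.00196015 -0.07013183 -0.01512619]
```

step_arm(deltas=[0.52,-1.93,-0.6,0,5,0.52,-1.93,0,0,5,0.52,-1.93,0,0,5,0.52,-1.93,0,0,5,0.52,-1.93,0,0,5,0.52,-1.93,0,0,5,0.52,-1.93,0,0,5,0.52,-1.93,0,0,5,0.52,-1.93,0,0,5,0.52,-1.93,0,0,5])

```text
time: 9.05
tool_pos: [478.5, 282.8, 107.9]
tcp_rot: [3.142, 0.0, 1.835]
contact_force: [0.4, 0.0, -0.9]
grip_width: 15.4
finger_force: 30.0
```

step_arm(deltas=[0.52,-1.93,0,0,5,0.52,-1.93,0,0,5,0.52,-1.93,0,0,5,0.52,-1.93,0,0,5,0.52,-1.93,0,0,5,0.52,-1.93,0,0,5,0.52,-1.93,0,0,5,0.52,-1.93,0,0,5,0.52,-1.93,0,0,5,0.52,-1.93,0,0,5])

```text
time: 10.3
tool_pos: [483.7, 263.5, 107.8]
tcp_rot: [3.142, -0.0, 1.835]
contact_force: [-1.1, 0.1, -0.6]
grip_width: 14.9
finger_force: 30.0
```

step_arm(deltas=[0.4,-1.45,0,0,5,0.4,-1.45,0,0,5,0.4,-1.45,0,0,5,0.4,-1.45,0,0,5,0.4,-1.45,0,0,5,0.4,-1.45,0,0,5,0.4,-1.45,0,0,5,0.4,-1.45,0,0,5,0.4,-1.45,0,0,5,0.4,-1.45,0,0,5])

```text
time: 11.55
tool_pos: [487.7, 249.0, 107.9]
tcp_rot: [3.141, 0.0, 1.835]
contact_force: [0.7, -0.2, 0.3]
grip_width: 15.1
finger_force: 30.0
```

Insertion is free so far. I keep going slowly until the collar meets the fork.

step_arm(deltas=[0.13,-0.48,0,0,5,0.13,-0.48,0,0,5,0.13,-0.48,0,0,5,0.13,-0.48,0,0,5,0.13,-0.48,0,0,5,0.13,-0.48,0,0,5,0,0,0,0,5,0,0,0,0,5,0,0,0,0,5,0,0,0,0,5])

```text
time: 12.8
tool_pos: [488.3, 246.6, 107.9]
tcp_rot: [3.141, -0.001, 1.835]
contact_force: [-1.0, 4.3, -0.2]
grip_width: 15.5
finger_force: 30.0
```

The 4.3 N says the collar is on the fork. I release the pin and lift.

step_arm(deltas=[0,0,0,0,15,0,0,0,0,45,0,0,0,0,45,0,0,0,0,45,0,0,0,0,45,0,0,15,0,45,0,0,25,0,45,0,0,30,0,45,-15,-10,10,0,45,-30,-20,0,0,45])

```text
time: 14.05
tool_pos: [444.3, 216.4, 189.8]
tcp_rot: [3.137, -0.0, 1.836]
contact_force: [0.3, -1.3, 0.3]
grip_width: 45.0
finger_force: 0.0
```

```bash
python3 - <<'E'
from h import *
o=get_obs();print(o["time"],o["tool_pos"],o["grip_width"],o["contact_force"])
a=capture("scene")[200:275,240:340];b=capture("side")[145:220,260:360]
cv2.imwrite("pics/z5.png",np.hstack([cv2.resize(k[:,:,::-1],None,fx=4,fy=4,interpolation=cv2.INTER_CUBIC) for k in(a,b)]))
E
```

```text
14.05 [444.31688213 216.42792853 189.81051798] 44.95866979154065 [ 0.34829974 -1.31104534  0.28739736]
```

View pics/z5.png

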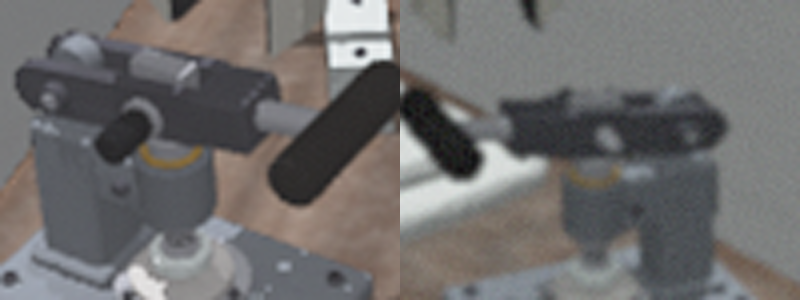

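The crops show the pin seated: grip and collar against the left cheek at (125,130), tip showing at the right cheek, lever still at rest. Now I shut the fingers over the handle and press.

step_arm(deltas=[-12,-8,0,0,0,-12,-8,0,0,0,-11.7,-8,0,0,0,0,0,0,0,0,0,0,0,0,0,0,0,-15,0,0,0,0,-15,0,0,0,0,0,0,0,0,0,0,0,0,0,0,0,0,0])

```text
time: 15.4
tool_pos: [408.2, 192.4, 158.4]
tcp_rot: [3.14, -0.0, 1.835]
contact_force: [0.0, 0.3, 0.1]
grip_width: 0.7
finger_force: 0.0
```

step_arm(deltas=[0,0,-2,0,0,0,0,-2,0,0,0,0,-2,0,0,0,0,-2,0,0,0,0,-2,0,0,0,0,-2,0,0,0,0,-2,0,0,0,0,-2,0,0,0,0,-2,0,0,0,0,0,0,0])

```text
time: 16.65
tool_pos: [407.6, 192.2, 139.7]
tcp_rot: [-3.141, -0.0, 1.835]
contact_force: [-1.9, -1.3, 2.8]
grip_width: -0.3
finger_force: 1.4
```

step_arm(deltas=[0,0,-1.5,0,0,0,0,-1.5,0,0,0,0,-1.5,0,0,0,0,-1.5,0,0,0,0,-1.5,0,0,0,0,-1.5,0,0,0,0,-1,0,0,0,0,0,0,0,0,0,0,0,0,0,0,0,0,0])

```text
time: 17.9
tool_pos: [407.8, 192.2, 129.9]
tcp_rot: [3.141, 0.0, 1.835]
contact_force: [-2.1, -0.1, 3.3]
grip_width: 0.2
finger_force: 1.5
```

step_arm(deltas=[0,0,-1.5,0,0,0,0,-1.5,0,0,0,0,-1.5,0,0,0,0,-1.5,0,0,0,0,-1.5,0,0,0,0,-1.5,0,0,0,0,-1,0,0,0,0,0,0,0,0,0,0,0,0,0,0,0,0,0])

```text
time: 19.15
tool_pos: [407.7, 192.2, 120.0]
tcp_rot: [3.141, 0.0, 1.835]
contact_force: [-3.6, -1.0, 6.7]
grip_width: 0.4
finger_force: 3.1
```

step_arm(deltas=[0,0,-1.5,0,0,0,0,-1.5,0,0,0,0,-1.5,0,0,0,0,-1.5,0,0,0,0,-1,0,0,0,0,-1,0,0,0,0,0,0,0,0,0,0,0,0,0,0,0,0,0,0,0,0,0,0])

```text
time: 20.4
tool_pos: [408.0, 192.3, 112.2]
tcp_rot: [3.141, 0.0, 1.835]
contact_force: [-2.1, -0.8, 7.9]
grip_width: 0.7
finger_force: 4.0
```

```bash
python3 - <<'E'
from h import *
o=get_obs();print(o["time"],o["tool_pos"],o["contact_force"])
a=capture("scene");b=capture("side");cv2.imwrite("pics/s6.png",a[:,:,::-1])
a=a[205:280,245:345];b=b[150:225,260:360]
cv2.imwrite("pics/z6.png",np.hstack([cv2.resize(k[:,:,::-1],None,fx=4,fy=4,interpolation=cv2.INTER_CUBIC) for k in(a,b)]))
E
```

```text
20.4 [407.98583446 192.27861377 112.23261708] [-2.05014491 -0.76544312  7.8692446 ]
```

View pics/z6.png

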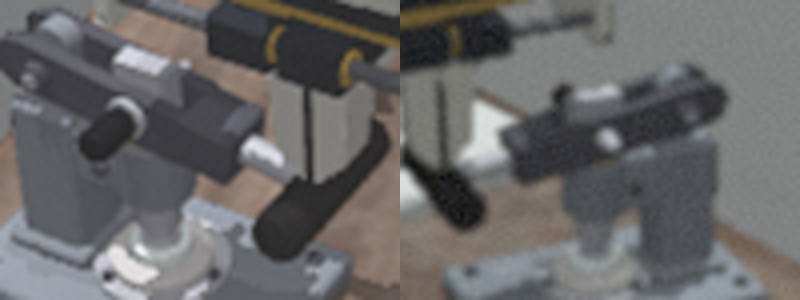

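The crops show the fingertips on the handle, the pin still seated, the foot on the disc and the lever down. The 7.9 N and the tip height of 112 mm put the foot at about 4.4 mm, so I go 1.5 mm further and hold.

step_arm(deltas=[0,0,-0.5,0,0,0,0,-0.5,0,0,0,0,-0.5,0,0,0,0,0,0,0,0,0,0,0,0,0,0,0,0,0,0,0,0,0,0,0,0,0,0,0,0,0,0,0,0,0,0,0,0,0])

```text
time: 21.75
tool_pos: [408.1, 192.3, 110.8]
tcp_rot: [3.14, 0.0, 1.835]
contact_force: [-3.8, -1.2, 8.5]
grip_width: 0.3
finger_force: 4.2
```

```bash
python3 - <<'E'
from h import *
o=get_obs();print(o["time"],o["tool_pos"],o["contact_force"])
# cross-check: drop of the handle's left end cap in the scene view, along its vertical
a=cv2.cvtColor(capture("scene"),cv2.COLOR_RGB2GRAY);b=cv2.imread("pics/scene0.png",0)
P=camera_params("scene")
for z in(141,102,98.5,94,88):print(z,cv2.projectPoints(np.array([[397.6,233.1,z]]),P["rvec"],P["tvec"],P["mtx"],None)[0].ravel().round(1))
for n,g,y0 in(("rest",b,225),("now",a,240)):
    m=(g[y0:y0+45,300:350]<50).astype(np.uint8);k,l,s,c=cv2.connectedComponentsWithStats(m);j=1+s[1:,4].argmax();p=np.argwhere(l==j)+[y0,300];print(n,"bottom row",p[:,0].max(),"left col",p[:,1].min(),s[j,4])
E
```

```text
21.75 [408.09125587 192.29876477 110.80829448] [-3.80349685 -1.19038083  8.53388119]
141 [312.3 245.8]
102 [313.2 264.3]
98.5 [313.3 265.9]
94 [313.4 267.9]
88 [313.5 270.6]
rest bottom row 250 left col 308 185
now bottom row 270 left col 308 302
```

```bash
python3 -c "
from plant import *
print(close_job())"
```

```text
the job is handed in; nothing more can be done
None
```

I seated the long pin from the left and handed the job in with the gripper holding the handle down at about 8.5 N; tip height, force and the handle's drop in the scene view put the foot about 5 mm in, but I didn't read the groove marks and no verdict came back.

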